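# Melt flow tester: clear the purge cake, poise the load weight over the piston

## Task

The melt flow tester is charged and preheating, so get it ready to start: take the cold purge cake off the take-off plate and drop it in the scrap bin, then pick up the middle-sized brass weight and carry it over the things on the bench to the tester. Finish while still holding the weight: hovering upright and still, centred just above the piston's spigot with a gap of 5 to 10 mm, ready to be lowered when the preheat ends. The weight must not touch the tester, nothing may push or knock the piston, and leave the other two weights and the rod stand where they are.

Things in the scene. Friction and masses are not known exactly. Their poses are not given: they have to be found in the camera images.
- cake_mid (a point): centre, half-way up, of the cold purge cake: a rigid round off-white plastic lump, 37 mm across and 18 mm high (nearly upright sides up to 13 mm, domed above), about 12 g, lying flat on the take-off plate in front of the tester's furnace
- takeoff_plate (a point): centre of the upper face of the steel take-off plate (110 mm along x, 160 along y, 48 mm above the bench) on the tester's base; x points to the furnace. Furnace: aluminium cylinder 110 mm across, 85 to 200 mm above the bench, its axis 165 mm from here along +x, 10 mm along -y; a grey column 250 mm high stands beside it, 72 to 118 mm from its axis on the -y side
- scrap_in (a point): centre of the inner floor of the fixed open scrap bin: sheet steel, 130 mm along its x, 120 mm along its y, 70 mm high, walls and floor 3 mm; two old lumps lie in it
- weight_mid_knob (a point): centre of the round knob (26 mm across, 28 high) of the middle-sized brass weight, where it is gripped. Below the knob: a neck 14 mm across and 12 long, then a disc 66 mm across and 28 high; 0.875 kg. This point is 14 mm below the knob's top, 26 mm above the disc's top, 54 mm above the flat underside; z is the weight's axis
- weight_mid_foot (a point): centre of the flat underside of that weight, on its axis (z up along the axis); here is the mouth of its centring bore, 26 mm across and 12 mm deep. At the start it stands on the rack, 15 mm above the bench
- weight_small_knob (a point): centre of the knob of the small brass weight (disc 48 mm across, 20 mm high; the same knob, 46 mm above its underside); stands on the same wooden rack in a row, 95 mm between neighbours, in any order; not to be disturbed
- weight_large_knob (a point): centre of the knob of the large brass weight (disc 84 mm across, 34 mm high; the same knob, 60 mm above its underside); on the same rack, not to be disturbed
- piston_head (a point): top centre of the steel spigot on the piston's head, the target: spigot 12 mm across, 8 high, on a black round weight seat 40 mm across, on a 9 mm rod that rises from the furnace; 231 to 256 mm above the bench, it differs from run to run but stays put unless pushed (it gives way slowly downwards under more than about 7 N); z points up
- rods_mid (a point): half-way up the stand with two upright rods (black block 75 by 60 by 35 mm, rods with grips up to 212 mm above the bench), standing loose on the bench between the rack and the tester; not to be disturbed

How it is judged:
By the outcome, as a careful person would: the job done as asked, in the order asked, and still so for the second after the job is handed in, while the arm keeps its last pose, push and grip.
It also fails if it takes over 70 s, if anything falls off the work surface, if the arm or the gripper's body presses on something with over 40 N, if the wrist force passes 120 N, or if a joint passes its speed limit or range.

## Robot

A 6-joint arm with a two-finger parallel gripper is mounted at the origin on the work surface. World frame = base frame: x ahead of the robot, y to its left, z up, the work surface at z = 0. Lengths are in m, angles in rad, forces in N, time in s.
With the tool pointing down it reaches from about 0.35 to 0.975 m from the base axis. Payload 4.9 kg.
Tool frame: the origin (TCP) lies midway between the tips of the shut fingers; the grasp point (between the pads) lies 19 mm behind it (manip.hold_point_z is the distance from the TCP to the grasp point, in m); z points along the fingers, y is the line along which they close (so a half turn about z gives the same grasp; the last joint's range is limited). The gripper opens to 85 mm and grips with 20 to 120 N. Pads are 22 mm wide; open, the fingers measure 114 mm over their backs; the gripper's body (76 mm by 85 mm) begins 54 mm behind the grasp point. The pads swing forward as they close: fully open they stand 13 mm farther back than shut.
Start: joints at [1.218, 0.053, 1.613, -0, 1.476, -0.119], TCP at [0.145, 0.608, 0.231] pointing down, gripper open.
Joint ranges: [-3.01, 3.01], [-1.01, 2.22], [0.06, 2.58], [-1.02, 4.17], [0.09, 2.62], [-3.14, 3.14]. Speed limits (rad/s): [2.57, 2.57, 3.14, 3.14, 3.14, 3.14].

## Interface

Orientations are given as a unit quaternion [w, x, y, z].
In Python, from plant import manip gives the robot as it stands. The module is installed in compiled form; this text tells all that it offers.
- The arm moves only by the shell command python3 -m jog 'ROWS' [OPENING]. ROWS is JSON, one flat list of numbers, 6 for each row, row after row: the shift along the tool's x, y, z in units of 0.1 m (1.0 is 0.1 m), then the turn, a rotation vector about the tool's x, y, z in units of 180 degrees (1.0 is 180 degrees). A call has 1 to 8 rows; each row is the pose to reach, as a shift and turn from the pose commanded when the call began, along the tool's axes at that moment, turning the shorter way round; what a row does not reach only later rows make up. A row lasts 1/8 s, in which the tool goes at most 62.5 mm and 10.7 degrees, less where a joint would pass 70% of its speed; a pose out of reach is approached as far as the arm can. A call with a number of a shift or a turn outside -1 to 1 is refused whole. A call with a gripper value outside its range is refused whole. OPENING is the finger opening in mm, from 0 to 85.4, set as the call begins (- or left out, the last holds). The fingers move at their own pace and stop on an object; the grip force is fixed at half the most. Time passes only in rows, so rows that repeat a pose let the fingers close. It gives the time, the measured TCP pose, the force, the opening and the grip force at its end, in the units of the state.
- manip.state(): the state, without advancing time (a new reading comes with each control period).
- manip.grab_frame(name): name is "scene" or "side" or "wrist"; returns a dict with "img" (420x560x3 uint8, blue, green, red), "z_map" (420x560 float32, m along the optical axis (not along the pixel's ray), 0 where there is no reading), "fx", "fy", "cx", "cy" (pixels), "xyz" and "attitude" of the camera in the world; the wrist camera has in their place "T_tool_cam" (4x4, takes a point from camera to tool coordinates, whose origin is the TCP and whose axes are the flange's). Camera axes: x right, y up, looking along -z (the intrinsics and any distortion apply to the point x, -y, -z); pixel columns grow to the right and rows downward; lengths in m; the calibration is good to about 2 mm. The wrist camera is an equidistant fisheye: a pixel r from the principal point sees the ray r / f radians off the axis. A picture is of the moment at which its call begins: read the wrist's pose just before it.
- manip.job_done(): hands the job in; it is judged then, once.
The state is a dict: "time": time; "joint_pos": joint angles; "joint_vel": joint speeds; "joint_efforts": joint torques, N m; "tool_pos": TCP position; "tool_rot": TCP orientation; "contact_force": force on the tool from outside, world axes, zero at the start; "ft_torque": the same for the moment, N m; "gripper_width": opening from 0.0 (shut) to 1.0 (fully open); "grasp_force": force on a finger pad.
Only numpy, scipy, OpenCV 4.12 (cv2) and the standard library are available. Lean on these libraries where they do the work, as an engineer would, in place of code of your own. Each camera call takes 0.05 s, during which the arm holds its last target. There are 200 camera calls.

## Working session

There is one attempt and no reset: what is moved stays moved. The work goes in short steps, Python scripts to look and compute and a shell command to move; the robot and the scene stay as the last step left them, time stands still between calls to the robot, and variables do not carry over. Pictures are saved under pics/ and viewed, at most 10 in all, crops included, and the job is handed in when it is done.

```bash
mkdir -p pics
cat > h.py <<'E'
import numpy as np, cv2
from scipy.spatial.transform import Rotation as R
from plant import manip
def rot(q): return R.from_quat([q[1],q[2],q[3],q[0]]).as_matrix()
def cloud(f):
    z=f["z_map"]; v,u=np.mgrid[:z.shape[0],:z.shape[1]]
    x=(u-f["cx"])/f["fx"]*z; y=(v-f["cy"])/f["fy"]*z
    P=np.stack([x,-y,-z],-1)
    W=P@rot(f["attitude"]).T+np.array(f["xyz"]); W[z<=0]=np.nan
    return W
E
python3 - <<'E'
from h import *
s=manip.state(); print(s)
for n in("scene","side"):
    f=manip.grab_frame(n); cv2.imwrite(f"pics/{n}0.png",f["img"]); np.savez(f"{n}0.npz",**f)
    print(n,f["fx"],f["cx"],f["cy"],f["xyz"],f["attitude"],[k for k in f], (f["z_map"]>0).mean())
print(manip.hold_point_z)
E
```

```text
{'time': 0.0, 'joint_pos': array([ 1.21805856e+00,  5.33685421e-02,  1.61431011e+00,  5.85826312e-06,
        1.47600373e+00, -1.18990936e-01]), 'joint_vel': array([-0.00012919, -0.00080263,  0.0001201 ,  0.00011147,  0.00190669,
       -0.00020344]), 'joint_efforts': array([ 2.24992524e-03, -3.93689382e+01, -3.70176494e+01, -1.85762019e-05,
        7.17053306e-03,  8.78802780e-06]), 'tool_pos': array([0.14453802, 0.60740885, 0.23004616]), 'tool_rot': array([-2.47002935e-04,  1.16607741e-01,  9.93177498e-01, -1.01525531e-03]), 'contact_force': array([ 0.12497001, -0.52470293, -0.96638184]), 'ft_torque': array([-0.01258422,  0.00518977,  0.00264968]), 'grasp_force': 0.0, 'gripper_width': 0.9996826527778389}
scene 414.0937242643812 276.87875300909064 204.87731282943102 [ 0.84852977 -0.55673401  0.69199217] [0.87876702 0.41082674 0.10481912 0.21909558] ['img', 'z_map', 'fx', 'fy', 'cx', 'cy', 'xyz', 'attitude'] 0.9960034013605442
side 522.88144920404 282.23136476960804 203.22484274537248 [0.30037877 0.82814602 0.96560263] [-0.13965928 -0.05356463  0.37997988  0.91282058] ['img', 'z_map', 'fx', 'fy', 'cx', 'cy', 'xyz', 'attitude'] 0.9959736394557823
0.0187
```

View pics/scene0.png

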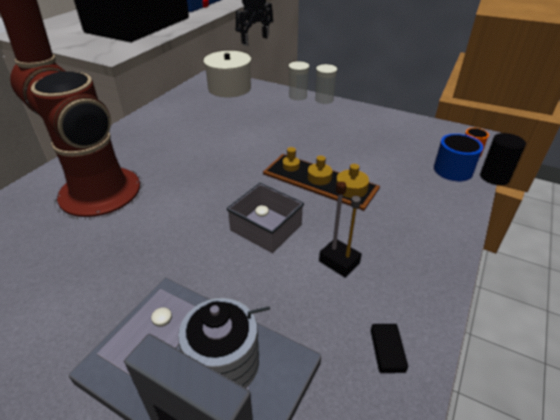

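View pics/side0.png

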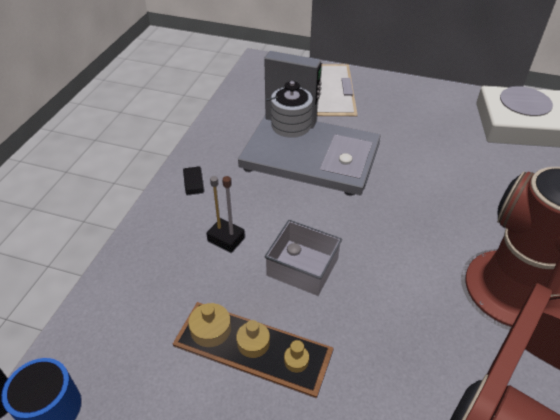

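The scene view shows the cake at (161,316), the piston at (215,312), the weights at (291,157), (320,168) and (354,178) with the middle one in the centre, the bin at (265,215) and the rods at (340,255). The side view shows the cake at (346,158), the piston at (292,87), the middle weight at (253,335) and the bin at (304,258).

Run:
```python
from h import *
np.set_printoptions(precision=4,suppress=True)
F={n:dict(np.load(f"{n}0.npz")) for n in("scene","side")}
C={n:cloud(F[n]) for n in F}
def box(n,u,v,r,lo,hi,col=None):
    W=C[n][v-r:v+r+1,u-r:u+r+1].reshape(-1,3); m=(W[:,2]>lo)&(W[:,2]<hi)
    W=W[m]; return W
for n,pts in dict(scene=dict(cake=(161,316,14),small=(291,157,14),mid=(320,166,14),large=(354,176,16),pist=(215,312,14)),
  side=dict(cake=(346,158,10),small=(297,355,14),mid=(253,337,16),large=(209,322,18),pist=(292,88,10))).items():
    for k,(u,v,r) in pts.items():
        W=C[n][v-r:v+r+1,u-r:u+r+1].reshape(-1,3)
        if k=="cake": W=W[(W[:,2]>.053)&(W[:,2]<.08)]
        elif k=="pist": 
            W=W[W[:,2]>.215]
        else: W=W[(W[:,2]>np.nanmax(W[:,2])-.012)]
        print(n,k,len(W),"mid-range",(W.max(0)+W.min(0))/2,"ext",np.ptp(W,axis=0),"ztop",W[:,2].max())
for n,(u,v) in dict(scene=(265,215),side=(304,258)).items():
    W=C[n][v-60:v+60,u-60:u+60].reshape(-1,3); W=W[(W[:,2]>.06)&(W[:,2]<.08)]
    W=W[np.linalg.norm(W[:,:2]-np.median(W[:,:2],0),axis=1)<.11]
    r=cv2.minAreaRect(W[:,:2].astype(np.float32)); print(n,"bin",r,cv2.boxPoints(r))
W=C["side"][0:230,200:420].reshape(-1,3); 
for n in C:
    W=C[n].reshape(-1,3); m=(abs(W[:,2]-.048)<.006); W2=W[m]; img=F[n]["img"].reshape(-1,3)[m]
    print(n,"plate-height pts",len(W2),np.percentile(W2,[2,50,98],axis=0))
# rods
for n,(u,v) in dict(scene=(340,255),side=(226,235)).items():
    W=C[n][v-20:v+20,u-20:u+20].reshape(-1,3);W=W[(W[:,2]>.03)&(W[:,2]<.045)]
    print(n,"rodblock",np.median(W,0),np.ptp(W,axis=0))
```

```text
scene cake 312 mid-range [ 0.4504 -0.2629  0.0606] ext [0.0352 0.0356 0.0151] ztop 0.06815196268006085
scene small 56 mid-range [0.4172 0.3246 0.0735] ext [0.026  0.023  0.0111] ztop 0.07901262106687168
scene mid 64 mid-range [0.5109 0.3134 0.0805] ext [0.0245 0.0245 0.012 ] ztop 0.08653891306970196
scene large 68 mid-range [0.6549 0.0639 0.209 ] ext [0.0168 0.0194 0.0112] ztop 0.21459384360691836
scene pist 631 mid-range [ 0.6171 -0.3046  0.2302] ext [0.0393 0.0399 0.0181] ztop 0.23921480942356016
side cake 120 mid-range [ 0.4508 -0.2655  0.0604] ext [0.0353 0.0508 0.0147] ztop 0.06775496367492828
side small 145 mid-range [0.4177 0.329  0.072 ] ext [0.0251 0.0248 0.0117] ztop 0.0778847438215664
side mid 132 mid-range [0.5116 0.3178 0.0813] ext [0.0245 0.0244 0.0112] ztop 0.08689790240749495
side large 134 mid-range [0.6066 0.3131 0.0864] ext [0.0256 0.0255 0.0118] ztop 0.09226749115217858
side pist 132 mid-range [ 0.6162 -0.3016  0.2295] ext [0.0374 0.0421 0.02  ] ztop 0.23951022460802196
scene bin ((0.47069597244262695, 0.08503644168376923), (0.1297871619462967, 0.13892482221126556), 81.06307220458984) [[0.392  0.0317]
 [0.5292 0.0101]
 [0.5494 0.1384]
 [0.4122 0.1599]]
side bin ((0.4723946750164032, 0.08616828918457031), (0.13245518505573273, 0.13715849816799164), 81.24031829833984) [[0.3945 0.0312]
 [0.5301 0.0103]
 [0.5503 0.1412]
 [0.4147 0.1621]]
scene plate-height pts 14068 [[-0.2518 -0.4152  0.0428]
 [ 0.4818 -0.2551  0.0461]
 [ 0.9085  1.8966  0.0527]]
side plate-height pts 8564 [[-0.0283 -1.2293  0.0423]
 [ 0.5253 -0.2478  0.0461]
 [ 0.7344  0.3517  0.053 ]]
scene rodblock [0.6736 0.054  0.0355] [0.0808 0.069  0.0149]
side rodblock [0.671  0.069  0.0343] [0.0828 0.0738 0.0148]
```

```bash
python3 -m jog '[0,0,0,0,0,-0.0744, 0,0,0,0,0,-0.0744]' 70
python3 -m jog '[-1,-1,0,0,0,0, -1,-1,0,0,0,0, -1,-1,0,0,0,0]'
python3 -m jog '[-1,-1,0,0,0,0, -1,-1,0,0,0,0, -1,-1,0,0,0,0]'
python3 -m jog '[-1,-1,0,0,0,0, -1,-1,0,0,0,0, -1,-1,0,0,0,0]'
python3 -m jog '[0,-1,0,0,0,0, 0,-1,0,0,0,0]'
python3 -m jog '[0,-1,0,0,0,0, 0,-1,0,0,0,0]'
python3 -m jog '[0,-1,0,0,0,0, 0,-1,0,0,0,0]'
python3 -m jog '[0,-1,0,0,0,0, 0,-1,0,0,0,0]'
python3 -m jog '[0,-1,0,0,0,0, 0,-1,0,0,0,0,0,-1,0,0,0,0,0,-1,0,0,0,0]'
```

```text
time: 0.35
tool_pos: [0.1446, 0.6076, 0.2305]
tool_rot: [-0.0, -0.001, 1.0, -0.001]
contact_force: [0.3, 0.5, -0.5]
gripper_width: 0.82
grasp_force: 0.0
time: 0.72
tool_pos: [0.2464, 0.5058, 0.2307]
tool_rot: [-0.0, 0.002, 1.0, -0.001]
contact_force: [-0.4, 0.3, 0.4]
gripper_width: 0.819
grasp_force: 0.0
time: 1.1
tool_pos: [0.3462, 0.4063, 0.231]
tool_rot: [-0.0, 0.002, 1.0, -0.0]
contact_force: [-1.1, 0.0, -0.8]
gripper_width: 0.814
grasp_force: 0.0
time: 1.48
tool_pos: [0.4461, 0.3067, 0.231]
tool_rot: [-0.0, 0.001, 1.0, 0.0]
contact_force: [-0.3, 1.5, -0.0]
gripper_width: 0.823
grasp_force: 0.0
time: 1.72
tool_pos: [0.4442, 0.2075, 0.2309]
tool_rot: [-0.001, -0.0, 1.0, 0.0]
contact_force: [0.2, -0.2, 0.9]
gripper_width: 0.823
grasp_force: 0.0
time: 1.98
tool_pos: [0.4442, 0.1074, 0.2312]
tool_rot: [-0.0, -0.0, 1.0, 0.0]
contact_force: [0.6, -0.6, 0.8]
gripper_width: 0.819
grasp_force: 0.0
time: 2.22
tool_pos: [0.4445, 0.0073, 0.2313]
tool_rot: [0.0, -0.0, 1.0, 0.0]
contact_force: [0.6, -0.5, 0.4]
gripper_width: 0.819
grasp_force: 0.0
time: 2.48
tool_pos: [0.4448, -0.0928, 0.2313]
tool_rot: [0.0, -0.0, 1.0, 0.0]
contact_force: [0.2, 0.2, -0.4]
gripper_width: 0.823
grasp_force: 0.0
time: 2.98
tool_pos: [0.4451, -0.1908, 0.231]
tool_rot: [-0.0, -0.001, 1.0, 0.001]
contact_force: [0.3, 0.5, 0.5]
gripper_width: 0.821
grasp_force: 0.0
```

```bash
python3 -m jog '[-0.055,-0.74,0.5,0,0,0, -0.055,-0.74,0.5,0,0,0, -0.055,-0.74,0.5,0,0,0, -0.055,-0.74,0.5,0,0,0]'
cat >> h.py <<'E'
def wcloud(f,s):
    z=f["z_map"]; v,u=np.mgrid[:z.shape[0],:z.shape[1]]
    a=(u-f["cx"])/f["fx"]; b=(v-f["cy"])/f["fy"]; th=np.hypot(a,b)
    k=np.where(th>1e-9,np.tan(np.minimum(th,1.5))/np.maximum(th,1e-9),1)
    P=np.stack([a*k*z,-b*k*z,-z],-1); T=np.array(f["T_tool_cam"])
    P=P@T[:3,:3].T+T[:3,3]
    W=P@rot(s["tool_rot"]).T+s["tool_pos"]; W[(z<=0)|(th>1.4)]=np.nan
    return W
E
python3 - <<'E'
from h import *
np.set_printoptions(precision=4,suppress=True)
s=manip.state(); f=manip.grab_frame("wrist"); cv2.imwrite("pics/w1.png",f["img"])
W=wcloud(f,s); P=W.reshape(-1,3)
m=(np.hypot(P[:,0]-.4506,P[:,1]+.264)<.04)&(P[:,2]>.053)&(P[:,2]<.08); Q=P[m]
print("cake",m.sum(),(Q.max(0)+Q.min(0))/2,np.ptp(Q,axis=0),Q[:,2].max(),s["tool_pos"])
m=(np.hypot(P[:,0]-.4506,P[:,1]+.264)<.06)&(P[:,2]>.03)&(P[:,2]<.053);print("plate z",np.median(P[m],0))
E
```

```text
time: 3.48
tool_pos: [0.4509, -0.2647, 0.182]
tool_rot: [0.0, -0.001, 1.0, 0.0]
contact_force: [-0.2, 0.6, 0.8]
gripper_width: 0.816
grasp_force: 0.0
cake 1392 [ 0.4501 -0.2632  0.0602] [0.0355 0.036  0.0143] 0.06733439916486658 [ 0.4509 -0.2647  0.182 ]
plate z [ 0.4445 -0.2649  0.048 ]
```

View pics/w1.png

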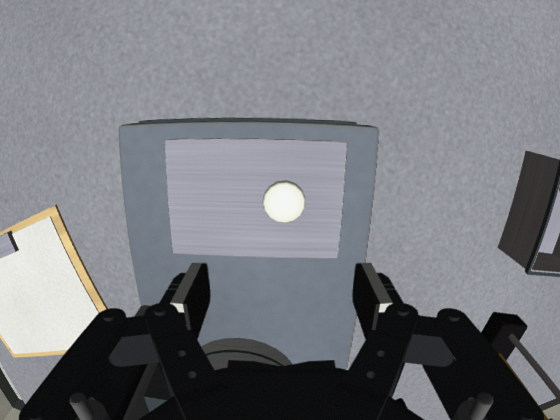

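The wrist view shows the cake at (284,201), centred on the plate between the fingers at (190,295) and (375,295). The furnace is at the bottom, clear of the gripper. I'll descend and grip.

```bash
python3 -m jog '[0.008,0.015,0.9,0,0,0, 0.008,0.015,0.9,0,0,0, 0.008,0.015,0.9,0,0,0]' 65
python3 -m jog '[0,0,0.2,0,0,0, 0,0,0.41,0,0,0, 0,0,0.41,0,0,0,0,0,0.41,0,0,0]'
python3 -m jog '[0,0,0,0,0,0,0,0,0,0,0,0,0,0,0,0,0,0,0,0,0,0,0,0,0,0,0,0,0,0,0,0,0,0,0,0]' 25
```

```text
time: 3.9
tool_pos: [0.4484, -0.2625, 0.0896]
tool_rot: [-0.002, -0.001, 1.0, 0.001]
contact_force: [0.4, 0.3, 0.7]
gripper_width: 0.763
grasp_force: 0.0
time: 4.4
tool_pos: [0.4508, -0.2653, 0.0527]
tool_rot: [0.001, -0.0, 1.0, -0.001]
contact_force: [0.0, -0.2, -0.0]
gripper_width: 0.762
grasp_force: 0.0
time: 5.15
tool_pos: [0.4504, -0.2652, 0.0522]
tool_rot: [0.001, 0.0, 1.0, -0.001]
contact_force: [-1.3, 1.2, 5.9]
gripper_width: 0.386
grasp_force: 59.3
```

```bash
python3 -m jog '[0,0,-0.1,0,0,0, 0,0,-0.3,0,0,0,0,0,-0.5,0,0,0,0,0,-0.5,0,0,0,0,0,-0.5,0,0,0]'
python3 - <<'E'
from h import *
s=manip.state(); f=manip.grab_frame("wrist"); cv2.imwrite("pics/w2.png",f["img"][150:420,100:480]); print(s["contact_force"])
W=wcloud(f,s); b=f["img"].astype(int); m=(b.min(-1)>185)&(W[...,2]>.06)&(np.abs(W[...,0]-.45)<.05)&(np.abs(W[...,1]+.265)<.05); P=W[m]; print(m.sum(), P.min(0),P.max(0))
E
```

```text
time: 5.78
tool_pos: [0.4491, -0.2643, 0.0997]
tool_rot: [-0.0, 0.0, 1.0, 0.0]
contact_force: [-0.5, -0.5, -0.1]
gripper_width: 0.384
grasp_force: 59.7
[-0.52335912 -0.52882668 -0.07886065]
3504 [ 0.43186234 -0.28538027  0.10703715] [ 0.46592107 -0.24346051  0.1396105 ]
```

View pics/w2.png

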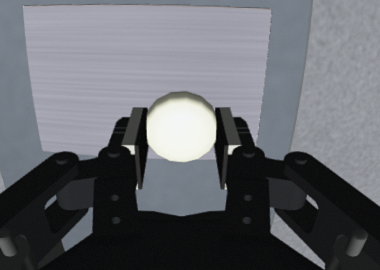

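The cake is held between the pads, in the crop at (182,127). I'll carry it to above the bin and check where the lumps lie.

```bash
python3 -m jog '[0,0,-0.6,0,0,0, 0,0.3,-0.6,0,0,0,0,0.8,-0.6,0,0,0]'
python3 -m jog '[-0.1,1,0,0,0,0,-0.1,1,0,0,0,0]'
python3 -m jog '[-0.1,1,0,0,0,0,-0.1,1,0,0,0,0]'
python3 -m jog '[-0.02,0.7,0,0,0,0,-0.02,0.7,0,0,0,0,-0.02,0.7,0,0,0,0,-0.02,0.7,0,0,0,0]'
python3 - <<'E'
from h import *
F=dict(np.load("scene0.npz"))
for n in("scene","side"):
    F=dict(np.load(n+"0.npz")); W=cloud(F); b=F["img"].astype(int)
    m=(np.hypot(W[...,0]-.4715,W[...,1]-.086)<.06)&(W[...,2]<.05)&(W[...,2]>.008)
    k,l,st,c=cv2.connectedComponentsWithStats(m.astype(np.uint8))
    for i in range(1,k):
        if st[i,4]>15: P=W[l==i]; print(n,st[i,4],np.median(P,0),np.ptp(P,axis=0),np.median(b[l==i],0))
E
```

```text
time: 6.2
tool_pos: [0.4494, -0.1845, 0.1604]
tool_rot: [0.0, 0.001, 1.0, -0.0]
contact_force: [0.4, 0.5, -0.3]
gripper_width: 0.384
grasp_force: 59.8
time: 6.45
tool_pos: [0.4586, -0.0822, 0.159]
tool_rot: [-0.001, -0.001, 1.0, 0.0]
contact_force: [1.0, 0.5, 0.3]
gripper_width: 0.381
grasp_force: 59.8
time: 6.7
tool_pos: [0.4686, 0.0178, 0.1591]
tool_rot: [-0.001, -0.001, 1.0, 0.0]
contact_force: [-0.3, -0.3, -0.2]
gripper_width: 0.383
grasp_force: 59.8
time: 7.2
tool_pos: [0.4713, 0.0843, 0.1598]
tool_rot: [-0.0, 0.001, 1.0, -0.0]
contact_force: [0.5, 1.0, 0.0]
gripper_width: 0.384
grasp_force: 59.8
scene 172 [0.48057025 0.14114247 0.03012813] [0.0453292  0.00856068 0.04147031] [50. 48. 53.]
scene 103 [0.44079224 0.11740576 0.01633292] [0.029859   0.02928699 0.0135333 ] [184. 194. 197.]
side 138 [0.4628782  0.02917648 0.03061625] [0.04090032 0.00767951 0.04185445] [83. 79. 84.]
side 124 [0.50311358 0.05421391 0.01598883] [0.03198272 0.03170968 0.01308089] [116.5 114.  120. ]
side 63 [0.48076539 0.14425296 0.03272504] [0.02899038 0.00581938 0.04039333] [91. 87. 92.]
```

```bash
python3 -m jog '[0,0.01,0.5,0,0,0, 0,0.01,0.9,0,0,0,0,0.01,1,0,0,0,0,0.01,1,0,0,0]'
python3 -m jog '[0,0,0,0,0,0,0,0,0,0,0,0,0,0,0,0,0,0,0,0,0,0,0,0]' 52
python3 -m jog '[0,0,-0.6,0,0,0,0,0,-1,0,0,0,0,0,-1,0,0,0,0,0,-1,0,0,0]'
python3 - <<'E'
from h import *
s=manip.state(); f=manip.grab_frame("wrist"); cv2.imwrite("pics/w3.png",f["img"])
W=wcloud(f,s); b=f["img"].astype(int)
m=(np.hypot(W[...,0]-.4715,W[...,1]-.086)<.075)&(W[...,2]<.05)&(W[...,2]>.006)&(b.min(-1)>150)
k,l,st,c=cv2.connectedComponentsWithStats(m.astype(np.uint8))
for i in range(1,k):
    if st[i,4]>40: P=W[l==i]; print(st[i,4],c[i],np.median(P,0),np.ptp(P,axis=0),np.median(b[l==i],0))
E
```

```text
time: 7.7
tool_pos: [0.4716, 0.0856, 0.0604]
tool_rot: [-0.0, 0.001, 1.0, -0.0]
contact_force: [-0.4, 0.0, 0.5]
gripper_width: 0.385
grasp_force: 59.8
time: 8.2
tool_pos: [0.4717, 0.0865, 0.0607]
tool_rot: [0.0, -0.0, 1.0, -0.0]
contact_force: [-0.5, -0.7, -0.4]
gripper_width: 0.61
grasp_force: 0.0
time: 8.7
tool_pos: [0.471, 0.0865, 0.1595]
tool_rot: [-0.001, -0.0, 1.0, -0.0]
contact_force: [-0.7, -0.4, -1.1]
gripper_width: 0.607
grasp_force: 0.0
1051 [323.13320647 158.91531874] [0.4359991  0.12353945 0.01671127] [0.03442443 0.03391874 0.01364094] [246. 251. 250.]
1132 [280.09893993 201.76060071] [0.47505683 0.08526764 0.0190158 ] [0.03492476 0.03518793 0.01304564] [246. 251. 249.]
86 [240.76744186 223.91860465] [0.49681577 0.04854426 0.01808376] [0.01027944 0.01054218 0.00370538] [159.  165.  169.5]
```

View pics/w3.png

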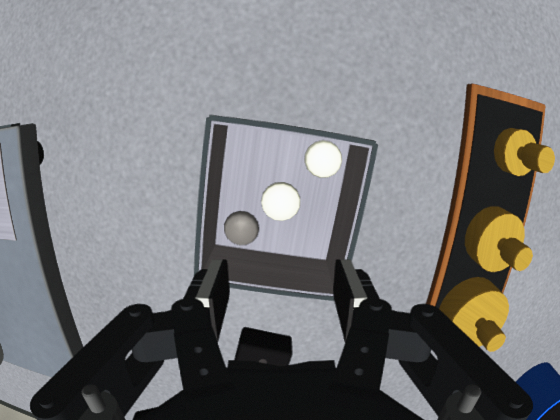

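The wrist view shows the cake in the bin at (280,202), between the two old lumps at (323,159) and (241,228). Next is the middle weight.

```bash
python3 -m jog '[-0.2,1,0,0,0,0,-0.2,1,0,0,0,0]' 62
python3 -m jog '[-0.2,1,0,0,0,0,-0.2,1,0,0,0,0]'
python3 -m jog '[0,0.29,0,0,0,0,0,0.29,0,0,0,0,0,0.29,0,0,0,0,0,0.29,0,0,0,0]'
python3 - <<'E'
from h import *
np.set_printoptions(precision=4,suppress=True)
s=manip.state(); f=manip.grab_frame("wrist"); print(s["joint_pos"])
W=wcloud(f,s); P=W[np.isfinite(W[...,0])]
for n,x,y,d in(("small",.4175,.327,.035),("mid",.5113,.3155,.043),("large",.606,.31,.049)):
    m=(np.hypot(P[:,0]-x,P[:,1]-y)<.03)&(P[:,2]>d+.02)&(P[:,2]<d+.05); Q=P[m]
    t=Q[Q[:,2]>Q[:,2].max()-.006]
    m2=(np.hypot(P[:,0]-x,P[:,1]-y)<.055)&(abs(P[:,2]-d)<.005); D=P[m2]
    print(n,m.sum(),Q[:,2].max(),(t.max(0)+t.min(0))/2,np.ptp(t,axis=0),"disc",m2.sum(),(D.max(0)+D.min(0))/2,np.ptp(D,axis=0))
E
```

```text
time: 9.0
tool_pos: [0.4905, 0.1876, 0.1581]
tool_rot: [-0.002, 0.0, 1.0, -0.0]
contact_force: [0.1, -1.1, -0.2]
gripper_width: 0.723
grasp_force: 0.0
time: 9.25
tool_pos: [0.5104, 0.2883, 0.1578]
tool_rot: [-0.002, -0.001, 1.0, -0.001]
contact_force: [-0.3, -0.5, -0.3]
gripper_width: 0.725
grasp_force: 0.0
time: 9.75
tool_pos: [0.5113, 0.3143, 0.1596]
tool_rot: [-0.0, 0.001, 1.0, -0.0]
contact_force: [0.4, 0.0, 0.7]
gripper_width: 0.728
grasp_force: 0.0
[ 0.4274  0.049   1.7387 -0.0003  1.355  -1.1421]
small 1044 0.07736965375602539 [0.4173 0.3274 0.0744] [0.0249 0.025  0.0059] disc 1580 [0.4171 0.328  0.0348] [0.0475 0.047  0.0061]
mid 1115 0.08495885620623923 [0.5114 0.3151 0.082 ] [0.0256 0.0254 0.0059] disc 3552 [0.5223 0.3156 0.043 ] [0.0873 0.0641 0.0098]
large 923 0.09068538793956134 [0.6058 0.3112 0.0877] [0.0246 0.0251 0.0059] disc 4339 [0.6049 0.311  0.0486] [0.0824 0.0826 0.0092]
```

```bash
python3 -m jog '[0,0.01,0.4,0,0,0,0,0.01,0.7,0,0,0,0,0.01,0.7,0,0,0]'
python3 -m jog '[0,0,0.2,0,0,0,0,0,0.38,0,0,0,0,0,0.38,0,0,0,0,0,0.38,0,0,0]'
python3 -m jog '[0,0,0,0,0,0,0,0,0,0,0,0,0,0,0,0,0,0,0,0,0,0,0,0,0,0,0,0,0,0,0,0,0,0,0,0]' 15
```

```text
time: 10.18
tool_pos: [0.5094, 0.3148, 0.0873]
tool_rot: [-0.003, 0.001, 1.0, -0.001]
contact_force: [0.4, -0.3, 0.2]
gripper_width: 0.726
grasp_force: 0.0
time: 10.68
tool_pos: [0.5117, 0.3166, 0.0526]
tool_rot: [0.0, 0.0, 1.0, 0.0]
contact_force: [-0.9, 0.3, 0.1]
gripper_width: 0.724
grasp_force: 0.0
time: 11.42
tool_pos: [0.512, 0.316, 0.0532]
tool_rot: [0.0, 0.0, 1.0, -0.0]
contact_force: [-0.9, -5.1, 5.3]
gripper_width: 0.285
grasp_force: 58.8
```

```bash
python3 -m jog '[0,0,-0.05,0,0,0,0,0,-0.12,0,0,0,0,0,-0.25,0,0,0,0,0,-0.4,0,0,0,0,0,-0.6,0,0,0,0,0,-0.8,0,0,0,0,0,-0.9,0,0,0,0,0,-0.9,0,0,0]'
python3 -m jog '[0,0,-0.25,0,0,0,0,0,-0.6,0,0,0,0,0,-0.9,0,0,0,0,0,-1,0,0,0,0,0,-1,0,0,0]'
python3 -m jog '[0,0,-0.25,0,0,0,0,0,-0.6,0,0,0,0,0,-0.85,0,0,0,0,0,-0.95,0,0,0,0,0,-0.95,0,0,0,0,0,-0.95,0,0,0]'
```

```text
time: 12.42
tool_pos: [0.5122, 0.3168, 0.144]
tool_rot: [0.001, 0.0, 1.0, 0.001]
contact_force: [-0.1, 0.2, -9.3]
gripper_width: 0.288
grasp_force: 59.6
time: 13.05
tool_pos: [0.5114, 0.3164, 0.2418]
tool_rot: [-0.0, 0.0, 1.0, -0.0]
contact_force: [0.0, -0.5, -8.9]
gripper_width: 0.284
grasp_force: 60.3
time: 13.8
tool_pos: [0.5108, 0.3161, 0.3346]
tool_rot: [-0.002, 0.0, 1.0, -0.001]
contact_force: [-0.5, 0.1, -8.5]
gripper_width: 0.289
grasp_force: 60.3
```

```bash
python3 -m jog '[-0.02,-0.1,0,0,0,0,-0.06,-0.3,0,0,0,0,-0.12,-0.6,0,0,0,0,-0.2,-1,0,0,0,0]'
python3 -m jog '[-0.08,-0.4,0,0,0,0,-0.16,-0.8,0,0,0,0,-0.2,-1,0,0,0,0]'
python3 -m jog '[-0.08,-0.4,0,0,0,0,-0.16,-0.8,0,0,0,0,-0.2,-1,0,0,0,0]'
python3 -m jog '[-0.08,-0.4,0,0,0,0,-0.16,-0.8,0,0,0,0,-0.2,-1,0,0,0,0]'
python3 -m jog '[-0.08,-0.4,0,0,0,0,-0.14,-0.7,0,0,0,0,-0.18,-0.9,0,0,0,0,-0.2,-1,0,0,0,0,-0.2,-1,0,0,0,0,-0.2,-1,0,0,0,0,-0.2,-1,0,0,0,0]'
python3 - <<'E'
from h import *
s=manip.state(); f=manip.grab_frame("wrist"); cv2.imwrite("pics/w4.png",f["img"]); np.savez("w4.npz",**f,pos=s["tool_pos"],q=s["tool_rot"]); print(s["joint_pos"])
E
```

```text
time: 14.3
tool_pos: [0.5316, 0.2146, 0.3372]
tool_rot: [0.0, -0.0, 1.0, -0.0]
contact_force: [0.5, -0.5, -8.0]
gripper_width: 0.284
grasp_force: 60.1
time: 14.68
tool_pos: [0.5516, 0.1132, 0.3373]
tool_rot: [0.0, 0.002, 1.0, -0.0]
contact_force: [0.5, 0.7, -8.9]
gripper_width: 0.279
grasp_force: 60.4
time: 15.05
tool_pos: [0.5714, 0.0141, 0.3372]
tool_rot: [-0.0, 0.001, 1.0, -0.0]
contact_force: [-0.3, 1.3, -8.1]
gripper_width: 0.286
grasp_force: 60.8
time: 15.42
tool_pos: [0.5915, -0.0854, 0.3371]
tool_rot: [-0.0, 0.001, 1.0, 0.0]
contact_force: [0.6, 1.0, -8.7]
gripper_width: 0.289
grasp_force: 61.1
time: 16.3
tool_pos: [0.6114, -0.1826, 0.3375]
tool_rot: [0.0, -0.001, 1.0, 0.0]
contact_force: [0.5, -0.5, -8.8]
gripper_width: 0.288
grasp_force: 61.1
[-4.06899241e-01  4.27454122e-02  1.44870564e+00  2.99202932e-04
  1.65013061e+00 -1.97874752e+00]
```

View pics/w4.png

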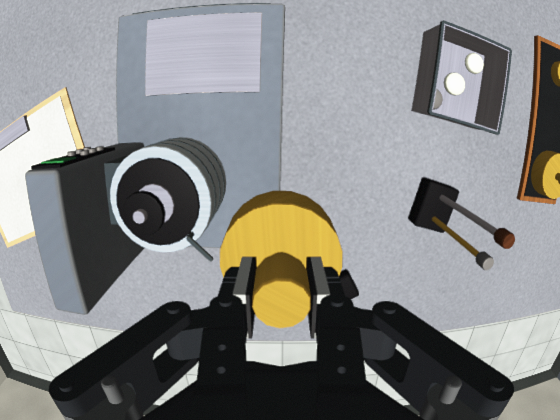

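The wrist view shows the weight at (280,250) hanging straight in the fingers, and the piston's spigot at (139,216) on its black seat. Both can be measured in this frame.

Run:
```python
from h import *
np.set_printoptions(precision=4,suppress=True)
f=dict(np.load("w4.npz")); s=dict(tool_pos=f["pos"],tool_rot=f["q"]); print(s)
W=wcloud(f,s); b=f["img"].astype(int)
def show(n,m):
    P=W[m]; print(n,m.sum(),"med",np.median(P,0),"mid",(P.max(0)+P.min(0))/2,np.ptp(P,axis=0),"z5,95",np.percentile(P[:,2],[5,25,75,95])); return P
near=np.hypot(W[...,0]-.617,W[...,1]+.303)<.03
br=near&(b.min(-1)>110)&(W[...,2]>.22); P=show("spigot bright",br)
seat=near&(W[...,2]>.215)&(b.max(-1)<90); show("seat dark",seat)
zs=W[br][:,2]; top=br&(W[...,2]>np.percentile(zs,60)-.002)
print(np.histogram(W[near&(W[...,2]>.21)][:,2],bins=np.arange(.21,.25,.002)))
allz=near&(W[...,2]>.215); show("all>.215",allz)
g=(b[...,2]-b[...,0]>60)&(np.hypot(W[...,0]-s["tool_pos"][0],W[...,1]-s["tool_pos"][1])<.06)&(W[...,2]>.25)
P=W[g]; print("brass z hist",np.histogram(P[:,2],bins=np.arange(.28,.39,.004)))
zd=s["tool_pos"][2]-.010
D=P[abs(P[:,2]-zd)<.004]; print("disc top z",np.median(D[:,2]),len(D))
d=D[:,:2]; 
# outer edge points by angle around tool
c=np.array(s["tool_pos"][:2]); a=np.arctan2(d[:,1]-c[1],d[:,0]-c[0]); r=np.hypot(*(d-c).T)
k=np.floor(a/np.pi*36).astype(int); e=np.array([d[k==i][np.argmax(r[k==i])] for i in np.unique(k)])
from scipy.optimize import least_squares
o=least_squares(lambda p:np.hypot(e[:,0]-p[0],e[:,1]-p[1])-.033,c,loss="soft_l1",f_scale=.001); print("disc centre",o.x,"resid",np.abs(o.fun).mean(),len(e))
K=P[P[:,2]>s["tool_pos"][2]+.024]; print("knob top",np.median(K,0),(K.max(0)+K.min(0))/2,np.ptp(K,axis=0),len(K))
```

```text
{'tool_pos': array([ 0.6114, -0.1826,  0.3375]), 'tool_rot': array([ 0.0001, -0.0005,  1.    ,  0.0001])}
spigot bright 132 med [ 0.6168 -0.303   0.2372] mid [ 0.6098 -0.2984  0.2304] [0.0256 0.0301 0.0186] z5,95 [0.2232 0.2367 0.2378 0.2385]
seat dark 1311 med [ 0.6141 -0.2999  0.2294] mid [ 0.6165 -0.3038  0.2287] [0.0391 0.0411 0.0141] z5,95 [0.2267 0.2288 0.2299 0.2308]
(array([  0,   0,   0,   0,   0,   2,  25,  37,  66, 933, 248,  16,  20,
        95,  24,   0,   0,   0,   0,   0]), array([0.21 , 0.212, 0.214, 0.216, 0.218, 0.22 , 0.222, 0.224, 0.226,
       0.228, 0.23 , 0.232, 0.234, 0.236, 0.238, 0.24 , 0.242, 0.244,
       0.246, 0.248, 0.25 ]))
all>.215 1466 med [ 0.6149 -0.3007  0.2295] mid [ 0.6165 -0.3038  0.2304] [0.0391 0.0411 0.0186] z5,95 [0.2262 0.2289 0.2301 0.2371]
brass z hist (array([   0,    0,    0,    0,    0,    5,   79,   94,  117,  130,  155,
       3338, 2398,    0,   13,   86,   76,  118,  144,  169,  187, 2232,
        145,    0,    0,    0,    0]), array([0.28 , 0.284, 0.288, 0.292, 0.296, 0.3  , 0.304, 0.308, 0.312,
       0.316, 0.32 , 0.324, 0.328, 0.332, 0.336, 0.34 , 0.344, 0.348,
       0.352, 0.356, 0.36 , 0.364, 0.368, 0.372, 0.376, 0.38 , 0.384,
       0.388]))
disc top z 0.32786858662788454 5763
disc centre [ 0.6113 -0.183 ] resid 0.0003551851952517727 42
knob top [ 0.6084 -0.1828  0.367 ] [ 0.6106 -0.1828  0.3655] [0.0264 0.0245 0.0082] 2504
```

```bash
python3 -m jog '[-0.02,-0.1,0,0,0,0,-0.04,-0.35,0,0,0,0,-0.05,-0.6,0,0,0,0,-0.054,-0.8,0,0,0,0,-0.054,-0.8,0,0,0,0]'
python3 -m jog '[0,-0.2,0,0,0,0,0,-0.35,0,0,0,0,0,-0.4,0,0,0,0,0,-0.4,0,0,0,0,0,-0.4,0,0,0,0,0,-0.4,0,0,0,0,0,-0.4,0,0,0,0]'
python3 -m jog '[0,0,0.06,0,0,0,0,0,0.14,0,0,0,0,0,0.22,0,0,0,0,0,0.3,0,0,0,0,0,0.33,0,0,0,0,0,0.35,0,0,0,0,0,0.35,0,0,0,0,0,0.35,0,0,0]'
python3 - <<'E'
from h import *
np.set_printoptions(precision=4,suppress=True)
for i in range(4):
    s=manip.state(); f=manip.grab_frame("wrist"); print(s["tool_pos"],s["tool_rot"],s["contact_force"])
E
```

```text
time: 16.98
tool_pos: [0.6164, -0.2663, 0.3368]
tool_rot: [-0.0, 0.002, 1.0, 0.0]
contact_force: [-0.3, 0.4, -9.6]
gripper_width: 0.285
grasp_force: 61.3
time: 17.85
tool_pos: [0.6169, -0.3032, 0.3374]
tool_rot: [0.0, -0.0, 1.0, -0.0]
contact_force: [-0.7, -0.2, -8.2]
gripper_width: 0.282
grasp_force: 61.2
time: 18.85
tool_pos: [0.617, -0.3036, 0.3028]
tool_rot: [0.0, 0.0, 1.0, -0.0]
contact_force: [1.0, -0.4, -8.5]
gripper_width: 0.285
grasp_force: 61.2
[ 0.617  -0.3036  0.3028] [ 0.0003  0.      1.     -0.0002] [ 1.0187 -0.3789 -8.5196]
[ 0.617  -0.3036  0.3028] [ 0.0003  0.      1.     -0.0002] [ 0.091   0.2839 -9.3656]
[ 0.6169 -0.3036  0.3028] [ 0.0003  0.      1.     -0.0002] [-0.5375  0.3064 -7.2626]
[ 0.6169 -0.3036  0.3027] [ 0.0002  0.      1.     -0.0001] [ 0.277  -0.3445 -8.3358]
```

```bash
python3 -m jog '[0,0,0.04,0,0,0,0,0,0.09,0,0,0,0,0,0.14,0,0,0,0,0,0.18,0,0,0,0,0,0.2,0,0,0,0,0,0.2,0,0,0,0,0,0.2,0,0,0,0,0,0.2,0,0,0]'
python3 - <<'E'
from h import *
np.set_printoptions(precision=4,suppress=True)
s=manip.state(); print(s["tool_pos"],s["tool_rot"])
for n in("scene","side"):
    f=manip.grab_frame(n); W=cloud(f); b=f["img"].astype(int); z=W[...,2]
    m=(np.hypot(W[...,0]-.617,W[...,1]+.303)<.05)&(z>.2)&(z<.30)
    v,u=np.nonzero(m); c=f["img"][v.min()-35:v.max()+35,u.min()-40:u.max()+40]
    cv2.imwrite(f"pics/{n}5.png",cv2.resize(c,None,fx=4,fy=4,interpolation=cv2.INTER_CUBIC)[:600,:800])
    g=m&(b[...,2]-b[...,0]>50); G=W[g]; print(n,"brass",g.sum(),G.min(0),G.max(0),"z pct",np.percentile(G[:,2],[1,5,50,95]))
    t=G[(G[:,2]>.262)&(G[:,2]<.276)]; print(" disc top mid",(t.max(0)+t.min(0))/2,np.ptp(t,axis=0))
E
```

```text
time: 20.05
tool_pos: [0.6169, -0.3036, 0.2827]
tool_rot: [0.0, 0.0, 1.0, -0.0]
contact_force: [-0.2, -0.0, -8.7]
gripper_width: 0.286
grasp_force: 61.2
[ 0.6169 -0.3036  0.2827] [ 0.0002  0.      1.     -0.0002]
scene brass 1680 [ 0.587  -0.3377  0.2456] [ 0.6494 -0.2715  0.2999] z pct [0.2479 0.2513 0.2729 0.2787]
 disc top mid [ 0.6181 -0.3046  0.269 ] [0.0623 0.0661 0.014 ]
side brass 271 [ 0.5844 -0.3386  0.2527] [ 0.6487 -0.2675  0.289 ] z pct [0.2549 0.2583 0.2725 0.2752]
 disc top mid [ 0.6165 -0.3031  0.2707] [0.0643 0.0712 0.0104]
```

View pics/scene5.png

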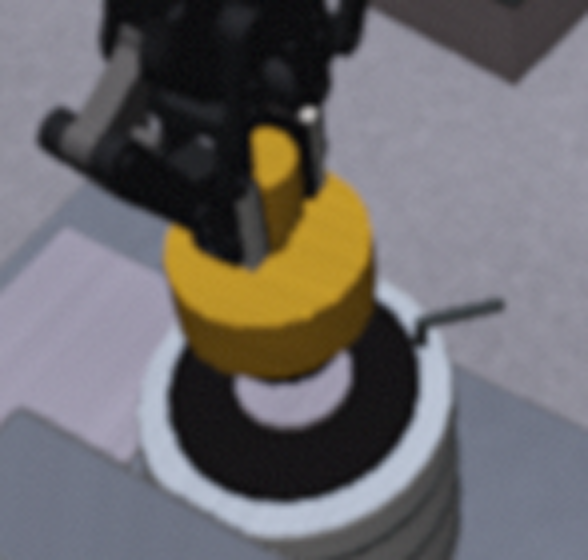

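View pics/side5.png

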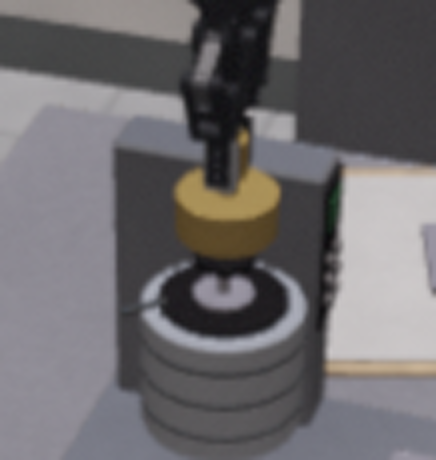

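The scene crop shows the weight upright with its disc at (270,280), over the piston. The side crop shows it at (227,210), centred over the seat at (223,268) with a clear gap. I'll check the gap against the stored fixed-camera frames and hand in if they agree.

Run:
```python
from h import *
g=[]
for n in("scene","side"):
    F=dict(np.load(n+"0.npz")); W=cloud(F); m=(np.hypot(W[...,0]-.617,W[...,1]+.303)<.022)&(W[...,2]>.222)
    seat=np.median(W[m][:,2])
    f=manip.grab_frame(n); V=cloud(f); b=f["img"].astype(int)
    k=(np.hypot(V[...,0]-.617,V[...,1]+.303)<.027)&(b[...,2]-b[...,0]>50)&(abs(V[...,2]-.272)<.007)
    top=np.median(V[k][:,2]); g.append(top-.028-seat-.008); print(n,seat,top,"gap",g[-1])
s=manip.state(); print(s["time"],np.abs(s["joint_vel"]).max())
if .0055<np.mean(g)<.0095: print(manip.job_done())
```

```text
scene 0.22975853365050053 0.2733355937600822 gap 0.007577060109581681
side 0.22909403672362894 0.27273056646205296 gap 0.007636529738424026
20.25 0.002317243427588693
the job is handed in; nothing more can be done
None
```

The job is handed in: the purge cake is in the scrap bin, and the middle-sized weight is held upright and still, centred on the spigot to within about 1.5 mm with a measured gap of about 7.5 mm, at 20 s on the robot's clock; the hand-in gave no verdict.

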